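Roll the sample cylinder into its V-cradle and push it up to the stop

ROBOT

A 6-joint arm with a two-finger parallel gripper is mounted at the origin on the work surface. World frame = base frame: x ahead of the robot, y to its left, z up, the work surface at z = 0. Lengths are in m, angles in degrees, forces in N, time in s.
With the tool pointing down it reaches from about 0.325 to 0.775 m from the base axis. Payload 5.5 kg.
Tool frame: the origin (TCP) lies between the finger pads; the fingertips stand finger_overhang ahead of it and the grasp point (between the pads) is the TCP (finger_overhang is the distance from the TCP to the fingertips, in m); z points along the fingers, x is the direction in which the jaws open and shut, and the axes are right-handed (so a half turn about z gives the same grasp; the last joint's range is limited). The gripper opens to 88 mm and grips with 3 to 60 N. Pads are 20 mm wide; open, the fingers measure 115 mm over their backs; the gripper's body (75 mm by 178 mm) begins 61 mm behind the grasp point.
Start: joints at [71.637, 5.22, 70.514, -0, 104.267, -3.249], TCP at [0.156, 0.579, 0.242] pointing down, gripper open.
Joint ranges: [-164.24, 164.24], [-49.07, 125.15], [9.68, 141.18], [-86.29, 266.29], [3.28, 154.24], [-151.56, 151.56]. Speed limits (degrees/s): [147.25, 147.25, 172.46, 180, 180, 180].

INTERFACE

Orientations are given as a 3x3 rotation matrix whose columns are the frame's x, y, z axes.
In Python, from workcell import observe, camera, camera_model, sign_off, finger_overhang gives the robot as it stands.
- The arm moves only by the tool servo_tool, never from a script. Its argument "rows" is a list of rows, each an object of numbers: "gripper": the closure, from 0 (fully open) to 1 (shut); "dx", "dy", "dz": the shift along the tool's x, y, z in m; "ax", "ay", "az": the turn, a rotation vector about the tool's x, y, z in rad. In form: [{"gripper": .., "dx": .., "dy": .., "dz": .., "ax": .., "ay": .., "az": ..}, ...]. A call has exactly 10 rows; each row is the pose to reach, as a shift and turn from the pose measured when the call began, along the tool's axes at that moment; what a row does not reach only later rows make up. A row lasts 1/10 s, in which the tool goes at most 50 mm and 8.59 degrees, less where a joint would pass 70% of its speed; a pose out of reach is approached as far as the arm can. A call with a gripper value outside its range is refused whole. The fingers move at their own pace and stop on an object; "newtons" is the grip in N (left out, the last holds). Time passes only in rows, so rows that repeat a pose let the fingers close, or fill a call up. It gives the time, the measured TCP pose, the force and the opening at its end, in the units of the state.
- observe(): the state, without advancing time (a new reading comes with each control period).
- camera(name): name is "scene" or "top" or "wrist"; returns the picture (420x560x3 uint8, blue, green, red); there is no depth.
- camera_model(name): a dict with "intrinsics" (3x3 intrinsics, pixels), "cam_to_world" (4x4, takes a point from camera to world coordinates); the wrist camera has in their place "T_tool_cam" (4x4, takes a point from camera to tool coordinates, whose origin is the TCP and whose axes are the tool frame's). Camera axes: x right, y up, looking along -z (the intrinsics and any distortion apply to the point x, -y, -z); pixel columns grow to the right and rows downward; lengths in m; the calibration is good to about 2 mm. A picture is of the moment at which its call begins: read the wrist's pose just before it. camera_model takes no time and is no camera call.
- sign_off(): hands the job in, once; it reports no verdict.
The state is a dict: "t": time; "q": joint angles; "joint_velocities": joint speeds; "tau": joint torques, N m; "tool_pos": TCP position; "tcp_rot": TCP orientation; "ft_force": force on the tool from outside, world axes, zero at the start; "ft_torque": the same for the moment, N m; "gripper_width": opening from 0.0 (shut) to 1.0 (fully open).
Only numpy, scipy, OpenCV 4.12 (cv2) and the standard library are available. Lean on these libraries where they do the work, as an engineer would, in place of code of your own. Each camera call takes 0.05 s, during which the arm holds its last target. There are 200 camera calls.

TASK

Without gripping or lifting it, gently roll the steel sample cylinder along the bench by pushing its side with the fingertips, up the ramp and over the lip into the V of the aluminium cradle. Then push it lengthwise by its end until its other end is home against the cradle's end stop, and leave it lying there. Do not disturb the other things on the bench.

Things in the scene. Friction and masses are not known exactly. Their poses are not given: they have to be found in the camera images.
- cylinder: loose polished steel sample cylinder lying on the bench, 0.3-0.55 kg, slippery (friction 0.3-0.4), slight rolling resistance. Barrel 44 mm diameter, straight over the middle 90 mm, round shoulders, a neck 16 mm diameter on the axis at each end; 154 mm long overall. Origin: on the axis at mid-length. x axis lengthwise, starts within 0.25 rad of the cradle's x; y and z turn as it rolls
- cradle: fixed aluminium V-cradle, 223 mm long. Origin: on the bench under the bottom line of the V, which is 3 mm high; x along the V towards the end stop, y across, z up. The cylinder starts 180-250 mm away on the -y side. Both flanks of the V slope at 30 degrees; the far one ends at an upright back plate at y = 26 to 32 mm, 50 mm high, with a low flange out to y = 61 mm
- lip (a point): middle of the cradle's lip, the top of its entry ramp: 13.4 mm high, 18 mm to the -y side of the V's bottom line. The ramp rises evenly to it from the bench at cradle y = -81 mm. Ramp, lip and V have the same profile all along, from cradle x = -105 to +118 mm; the V is open at the -x end
- stop (a point): centre of the end stop's face, at cradle x = +110 mm, y = 0, 28.4 mm high (the height of the cylinder's axis when it lies in the V). The stop is an upright plate 50 mm high, from cradle y = -21 to +29 mm. With its neck against it the cylinder has its origin at cradle x = +33 mm, y = 0
- vial: bystander: small amber jar, 28 mm in diameter, 50 mm tall, origin at its foot; stands beyond the stop end of the rolling path
- beaker: bystander: small glass beaker, 54 mm in diameter, 70 mm tall, origin at its foot; stands beyond the stop end of the rolling path
- weight: bystander: brass cylinder weight, 30 mm in diameter, 35 mm tall, origin at its foot; stands at the other end of the rolling path
- spatula: bystander: broad-bladed spatula with a wooden handle, 160 mm long, lying flat along its x, at the robot's right
- reagent: bystander: amber reagent bottle, 66 mm in diameter, 130 mm tall, origin at its foot
- dish: bystander: white porcelain bowl, 84 mm in diameter, 30 mm tall, origin at its foot
- flask: bystander: white plastic bottle with a red cap, 60 mm in diameter, 150 mm tall, origin at its foot
Things that resemble listed ones, but are neither listed nor needed, are in the scene too. Leave any blue or green look-alike of the cylinder alone.

How it is judged (in metres and radians):
On the way, in this order (a step that is already met when the one before it is completed fails the run):
1. the cylinder has rolled over by half a turn before it reaches the V (angle between cylinder's own z axis and vertical above 2.4 rad and y of cylinder in the frame of cradle below -0.02 m), for 0.02 s.
2. the cylinder lies in the V of the cradle (y of cylinder in the frame of cradle between -0.005 and 0.005 m and z of cylinder in the frame of cradle between 0.025 and 0.0315 m and angle between the x axis of cylinder and the x axis of cradle, either way round below 0.06 rad), for 0.2 s.
At the end, for the whole second after the job is handed in: the cylinder lies at rest in the V: axis within 5 mm of the V's bottom line and within 3 mm of its seated height, parallel to the V within 0.06 rad, its end within 4.5 mm of the end stop (all of step 2 and x of cylinder in the frame of cradle above 0.0285 m and linear speed of cylinder below 0.01 m/s); the robot touches nothing.
It fails at once if the cylinder is lifted off the bench (y of cylinder in the frame of cradle below -0.1 m and z of cylinder in the frame of cradle above 0.032 m).
It fails at once if the cylinder is lifted clear of the ramp and cradle (axis more than 45 mm above the bench) (height (world z) of cylinder above 0.045 m).
It fails at once if the cylinder is flung or runs away (faster than 0.6 m/s) (linear speed of cylinder above 0.6 m/s).
It fails at once if another thing on the bench is moved by more than 15 mm or tipped (distance of any of vial, beaker, weight, spatula, reagent, dish, flask from where it was at the start of the episode above 0.015 m or angle between any of vial, beaker, weight, spatula, reagent, dish, flask's own z axis and vertical above 0.35 rad).
It also fails if it takes over 72 s, if anything falls off the work surface, if the arm or the gripper's body presses on something with over 40 N, if the wrist force passes 120 N, or if a joint passes its speed limit or range.

## Working session

There is one attempt and no reset: what is moved stays moved. The work goes in short steps, Python scripts to look and compute and a tool call to move; the robot and the scene stay as the last step left them, time stands still between calls to the robot, and variables do not carry over. Pictures are saved under pics/ and viewed, on a budget of 10 in all, crops included, one or two more only if the job needs it, and the job is handed in when it is done.

Besides the shell and the picture viewer there is one more tool, called as name(argument=value, ...) on one line, values as JSON. servo_tool: Moves the arm, as the interface text tells. Its arguments: {"type":"object","properties":{"rows":{"type":"array"},"newtons":{"type":"number"}},"required":["rows"]}

```bash
ls; mkdir -p pics
python3 - <<'E'
from workcell import *
import cv2, numpy as np
s=observe(); print(s); print(finger_overhang)
for n in ("scene","top"):
    im=camera(n); cv2.imwrite(f"pics/{n}0.png",im); m=camera_model(n); print(n,np.round(m["intrinsics"],2).tolist(),np.round(m["cam_to_world"],4).tolist(), [k for k in m])
print(camera_model("wrist"))
a=cv2.imread("pics/scene0.png");b=cv2.imread("pics/top0.png")
E
```

```text
pics
{'t': 0.0, 'q': array([ 7.16358161e+01,  5.26313991e+00,  7.05812421e+01,  1.82763926e-03,
        1.04266880e+02, -3.25036376e+00]), 'joint_velocities': array([-0.04073896, -0.05250666, -0.03339756, -0.09557024,  0.04275486,
        0.10121442]), 'tau': array([ 3.50747199e-03, -4.46455157e+01, -4.06455588e+01,  7.00223423e-02,
        2.92865006e-02, -1.16864630e-04]), 'tool_pos': array([0.15636963, 0.57899715, 0.2405128 ]), 'tcp_rot': array([[ 2.60729199e-01,  9.65411764e-01, -6.41141990e-04],
       [ 9.65410034e-01, -2.60729949e-01, -1.83325008e-03],
       [-1.93700612e-03, -1.40983085e-04, -9.99998114e-01]]), 'ft_force': array([-0.24304319,  0.43604986, -0.1056055 ]), 'ft_torque': array([-0.0110207 , -0.02319028,  0.03234877]), 'gripper_width': 1.0045419679142527}
0.019
scene [[464.93, 0.0, 274.89], [0.0, 464.93, 209.37], [0.0, 0.0, 1.0]] [[-0.8738, -0.3277, 0.3592, 0.8811], [0.4862, -0.5935, 0.6414, 0.6566], [0.003, 0.7351, 0.6779, 0.727], [0.0, 0.0, 0.0, 1.0]] ['intrinsics', 'cam_to_world']
top [[400.93, 0.0, 281.07], [0.0, 400.93, 207.09], [0.0, 0.0, 1.0]] [[-0.0185, 0.9951, -0.0976, 0.4321], [-0.9996, -0.0205, -0.0197, -0.0144], [-0.0216, 0.0972, 0.995, 1.0292], [0.0, 0.0, 0.0, 1.0]] ['intrinsics', 'cam_to_world']
{'intrinsics': array([[303.27327474,   0.        , 274.63283643],
       [  0.        , 303.27327474, 210.37042219],
       [  0.        ,   0.        ,   1.        ]]), 'T_tool_cam': array([[ 9.99999510e-01, -8.63548744e-04,  4.83126614e-04,
         8.79359030e-04],
       [-6.91280396e-04, -9.59022980e-01, -2.83327453e-01,
        -7.81326880e-02],
       [ 7.07996591e-04,  2.83326980e-01, -9.59023108e-01,
        -1.43673907e-01],
       [ 0.00000000e+00,  0.00000000e+00,  0.00000000e+00,
         1.00000000e+00]])}
```

View pics/top0.png

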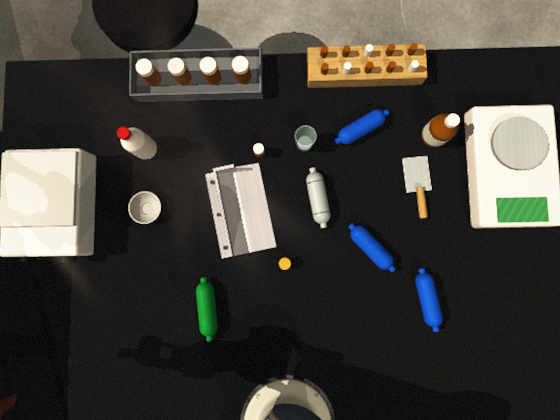

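View pics/scene0.png

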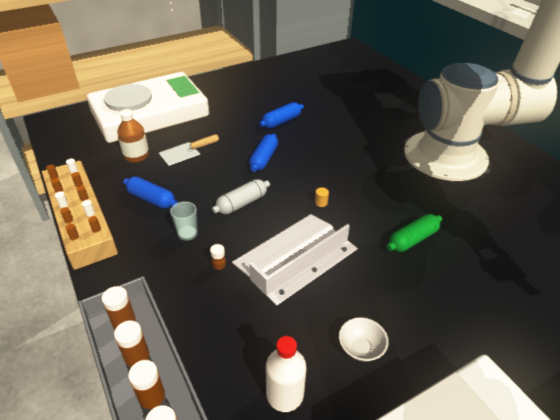

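The top view shows the steel cylinder at about (318,198), grey, with the V-cradle at about (240,210). The vial is at (259,150), the beaker at (305,138) and the weight at (285,264). The look-alikes are blue at (362,127), (372,247) and (429,300), and green at (207,309). Only the grey one at (318,198) fits the description. I'll confirm it in one enlarged crop.

```bash
cat > h.py <<'E'
import numpy as np, cv2
from workcell import *
def ray(px,K,T,z):
    px=np.atleast_2d(px).astype(float)
    d=np.c_[(px[:,0]-K[0,2])/K[0,0],-(px[:,1]-K[1,2])/K[1,1],-np.ones(len(px))]@T[:3,:3].T
    return T[:3,3]+d*((z-T[2,3])/d[:,2])[:,None]
def proj(P,K,T):
    c=(np.atleast_2d(P)-T[:3,3])@T[:3,:3]
    return np.c_[K[0,2]+K[0,0]*c[:,0]/-c[:,2],K[1,2]-K[1,1]*c[:,1]/-c[:,2]]
def model(n,s=None):
    m=camera_model(n); K=np.array(m["intrinsics"])
    if n!="wrist": return K,np.array(m["cam_to_world"])
    W=np.eye(4);W[:3,:3]=s["tcp_rot"];W[:3,3]=s["tool_pos"]
    return K,W@np.array(m["T_tool_cam"])
E
python3 - <<'E'
from h import *
im=cv2.imread("pics/top0.png"); K,T=model("top")
c=im[135:285,190:340]; cv2.imwrite("pics/crop.png",cv2.resize(c,None,fx=4,fy=4,interpolation=cv2.INTER_CUBIC))
m=((im.max(2)>70)&(np.ptp(im.astype(int),axis=2)<40)).astype(np.uint8)
x0,y0=295,155
sub=m[y0:240,x0:345].copy()
cs,_=cv2.findContours(sub,cv2.RETR_EXTERNAL,cv2.CHAIN_APPROX_NONE)
c=max(cs,key=cv2.contourArea); p=c.reshape(-1,2)+[x0,y0]
r=cv2.minAreaRect(p.astype(np.float32)); print(r)
w=ray(p,K,T,0.022)[:,:2]; r=cv2.minAreaRect((w*1000).astype(np.float32)); print(r)
E
```

```text
((317.4615173339844, 197.30767822265625), (61.97269058227539, 17.650449752807617), 78.69007110595703)
((554.3721313476562, -86.7373046875), (157.45533752441406, 44.55849838256836), 9.538162231445312)
```

View pics/crop.png

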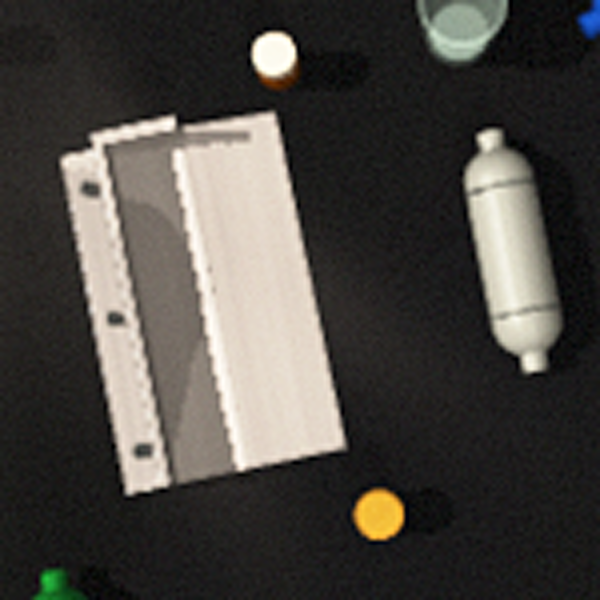

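The crop confirms the grey steel cylinder, with necks at crop (490,138) and (536,362). The ramp's bench edge runs from (277,112) to (345,450), the end stop is at the upper end (130–250,130), and the flange is on the left. Next I'll compute the frame.

Run:
```python
from h import *
K,T=model("top")
f=lambda a:np.array(a)/4+[190,135]-.375
A,B=ray(f([[345,450],[277,112]]),K,T,0.0)[:,:2]
C=ray(f([[127,495],[62,155]]),K,T,0.003)[:,:2]
L=ray(f([[240,470],[180,150]]),K,T,0.0134)[:,:2]
print("ramp edge",A,B,np.linalg.norm(B-A),"flange",C,"lip",L)
u=(B-A)/np.linalg.norm(B-A);ul=(L[1]-L[0])/np.linalg.norm(L[1]-L[0]);uf=(C[1]-C[0])/np.linalg.norm(C[1]-C[0])
print([np.degrees(np.arctan2(v[1],v[0])) for v in(u,ul,uf)])
ux=u+ul+uf;ux/=np.linalg.norm(ux);uy=np.array([-ux[1],ux[0]])
print("ys",(A-C[0])@uy,(L.mean(0)-A)@uy)
O=A+105*1e-3*ux+.081*uy; O2=B-.118*ux+.081*uy;O3=C[0]+.105*ux-.061*uy; print(O,O2,O3)
O=(O+O2+O3)/3
yy=np.arctan2(ux[1],ux[0]);print("cradle",O,np.degrees(yy))
c=np.array([.5544,-.0867])-O; print("cyl in cradle",c@ux,c@uy)
for n,p,z in(("vial",[274,50],.05),("weight",[379,514],.035),("beaker",[460,40],.01)):
    q=ray(f([p]),K,T,z)[0,:2]; d=q-O; print(n,q,d@ux,d@uy)
# necks
n=ray(f([[490,138],[536,362]]),K,T,.022)[:,:2];d=n[0]-n[1];print("cyl ang",np.degrees(np.arctan2(d[1],d[0])),n.mean(0),np.linalg.norm(d))
```

```text
ramp edge [0.4305133  0.02115726] [0.65086031 0.0617885 ] 0.2240618305798438 flange [[0.40454924 0.16049798]
 [0.62501021 0.20209316]] lip [[0.4192037  0.08715914]
 [0.62460703 0.12363183]]
[np.float64(10.447786506646164), np.float64(10.068847630835602), np.float64(10.68460198594265)]
ys -0.1417385750173209 0.06635554024491905
[0.51916555 0.1197817 ] [0.52017641 0.12015559] [0.5188362  0.11945546]
cradle [0.51939272 0.11979758] 10.400412267776803
cyl in cradle -0.002846111736164919 -0.2094245928598906
vial [0.67954151 0.05944811] 0.14662291278443743 -0.0882689999362574
weight [ 3.91052714e-01 -2.79384576e-04] -0.14790844304475295 -0.09493538473126509
beaker [ 0.69337335 -0.05824653] 0.13898052830959284 -0.2065269432642799
cyl ang 9.95043434585527 [ 0.55475166 -0.0877946 ] 0.1452172722030701
```

```bash
cat >> h.py <<'E'
O=np.array([.5194,.1198]);YAW=np.radians(10.4)
UX=np.array([np.cos(YAW),np.sin(YAW)]);UY=np.array([-UX[1],UX[0]])
def incr(p): d=np.atleast_2d(p)[:,:2]-O; return np.c_[d@UX,d@UY]
def shift(x,y,z,s=None):
    "tool-frame shift+rotvec to bring TCP to cradle (x,y), height z, pointing down, tool x along cradle x"
    from scipy.spatial.transform import Rotation as R
    s=s or observe(); A=np.array(s["tcp_rot"])
    P=np.r_[O+x*UX+y*UY,z]; G=np.c_[np.r_[UX,0],np.r_[-UY,0],[0,0,-1]]
    print("TCP cradle",np.round(incr(s["tool_pos"])[0],4),"z",round(s["tool_pos"][2],4),"F",np.round(s["ft_force"],2),"t",s["t"])
    print("shift",np.round(A.T@(P-s["tool_pos"]),4),"rot",np.round(R.from_matrix(A.T@G).as_rotvec(),4))
E
python3 - <<'E'
from h import *
im=cv2.imread("pics/top0.png"); K,T=model("top")
b=im.astype(int); m=((b[...,0]>90)&(b[...,0]>b[...,2]+70)&(b[...,0]>b[...,1]+40)).astype(np.uint8)
for c in cv2.findContours(m,cv2.RETR_EXTERNAL,cv2.CHAIN_APPROX_NONE)[0]:
    if cv2.contourArea(c)>150:
        w=incr(ray(c.reshape(-1,2),K,T,.022)); print(w.min(0),w.max(0),"inside |x|<.04: max y",w[abs(w[:,0])<.04][:,1].max(initial=-9))
shift(-.003,-.254,.242)
E
```

```text
[-0.3825181  -0.44499283] [-0.22634475 -0.40009827] inside |x|<.04: max y -9.0
[-0.22040508 -0.35858454] [-0.0837738 -0.2686867] inside |x|<.04: max y -9.0
[ 0.11707322 -0.43301592] [ 0.19015147 -0.28339389] inside |x|<.04: max y -9.0
TCP cradle [-0.2742  0.5172] z 0.2406 F [-0.45  1.38 -0.16] t 0.1
shift [-5.792e-01  5.769e-01 -4.000e-04] rot [9.0000e-04 1.7000e-03 1.1255e+00]
```

servo_tool(rows=[{"gripper": 0.5,"dx": -0.02,"dy": 0.02,"dz": 0,"ax": 0,"ay": 0,"az": 0.07},{"gripper": 0.5,"dx": -0.05,"dy": 0.05,"dz": 0,"ax": 0,"ay": 0,"az": 0.17},{"gripper": 0.5,"dx": -0.085,"dy": 0.085,"dz": 0,"ax": 0,"ay": 0,"az": 0.29},{"gripper": 0.5,"dx": -0.12,"dy": 0.12,"dz": 0,"ax": 0,"ay": 0,"az": 0.42},{"gripper": 0.5,"dx": -0.155,"dy": 0.155,"dz": 0,"ax": 0,"ay": 0,"az": 0.55},{"gripper": 0.5,"dx": -0.19,"dy": 0.19,"dz": 0,"ax": 0,"ay": 0,"az": 0.68},{"gripper": 0.5,"dx": -0.225,"dy": 0.225,"dz": 0,"ax": 0,"ay": 0,"az": 0.8},{"gripper": 0.5,"dx": -0.26,"dy": 0.26,"dz": 0,"ax": 0,"ay": 0,"az": 0.92},{"gripper": 0.5,"dx": -0.295,"dy": 0.295,"dz": 0,"ax": 0,"ay": 0,"az": 1.04},{"gripper": 0.5,"dx": -0.32,"dy": 0.32,"dz": 0,"ax": 0,"ay": 0,"az": 1.12}])

```text
t: 1.1
tool_pos: [0.3826, 0.1841, 0.2409]
tcp_rot: [[0.984, 0.18, -0.0], [0.18, -0.984, -0.002], [-0.001, 0.002, -1.0]]
ft_force: [-1.5, 0.7, -0.6]
gripper_width: 0.502
```

```bash
python3 -c "
from h import *
shift(-.003,-.254,.16)"
```

```text
TCP cradle [-0.1229  0.0879] z 0.2409 F [-1.49  0.7  -0.58] t 1.1
shift [0.1202 0.3417 0.0815] rot [ 0.0021  0.0008 -0.0006]
```

servo_tool(rows=[{"gripper": 0.5,"dx": 0.012,"dy": 0.03,"dz": 0,"ax": 0,"ay": 0,"az": 0},{"gripper": 0.5,"dx": 0.024,"dy": 0.07,"dz": 0,"ax": 0,"ay": 0,"az": 0},{"gripper": 0.5,"dx": 0.038,"dy": 0.11,"dz": 0,"ax": 0,"ay": 0,"az": 0},{"gripper": 0.5,"dx": 0.052,"dy": 0.15,"dz": 0,"ax": 0,"ay": 0,"az": 0},{"gripper": 0.5,"dx": 0.066,"dy": 0.19,"dz": 0.01,"ax": 0,"ay": 0,"az": 0},{"gripper": 0.5,"dx": 0.08,"dy": 0.23,"dz": 0.025,"ax": 0,"ay": 0,"az": 0},{"gripper": 0.5,"dx": 0.094,"dy": 0.27,"dz": 0.04,"ax": 0,"ay": 0,"az": 0},{"gripper": 0.5,"dx": 0.108,"dy": 0.31,"dz": 0.055,"ax": 0,"ay": 0,"az": 0},{"gripper": 0.5,"dx": 0.12,"dy": 0.335,"dz": 0.07,"ax": 0,"ay": 0,"az": 0},{"gripper": 0.5,"dx": 0.12,"dy": 0.342,"dz": 0.08,"ax": 0,"ay": 0,"az": 0}])

```text
t: 2.1
tool_pos: [0.5622, -0.133, 0.1587]
tcp_rot: [[0.984, 0.177, -0.004], [0.177, -0.984, -0.002], [-0.004, 0.001, -1.0]]
ft_force: [0.4, 0.9, -0.2]
gripper_width: 0.501
```

```bash
python3 -c "
from h import *
s=observe();im=camera('wrist');K,T=model('wrist',s)
for P in ([.0,-.21,.022],[-.08,-.21,.022],[.074,-.21,.022],[-.105,-.081,0],[.118,-.081,0],[0,-.018,.0134]):
    w=np.r_[O+P[0]*UX+P[1]*UY,P[2]];u=proj(w,K,T)[0];print(P,u); cv2.circle(im,tuple(int(round(v)) for v in u),3,(0,0,255),1)
cv2.imwrite('pics/w1.png',im)
shift(-.003,-.256,.030)"
```

```text
[0.0, -0.21, 0.022] [278.8763085  157.21998826]
[-0.08, -0.21, 0.022] [191.70740064 157.39119409]
[0.074, -0.21, 0.022] [359.73532249 157.06117551]
[-0.105, -0.081, 0] [157.6966821    4.35588412]
[0.118, -0.081, 0] [415.65079187   3.18490211]
[0, -0.018, 0.0134] [279.15645123 -97.79920674]
TCP cradle [-0.0044 -0.2557] z 0.1573 F [-1.39 -0.37 -1.31] t 2.15
shift [0.0022 0.0003 0.1273] rot [-0.0001  0.0061 -0.0028]
```

View pics/w1.png

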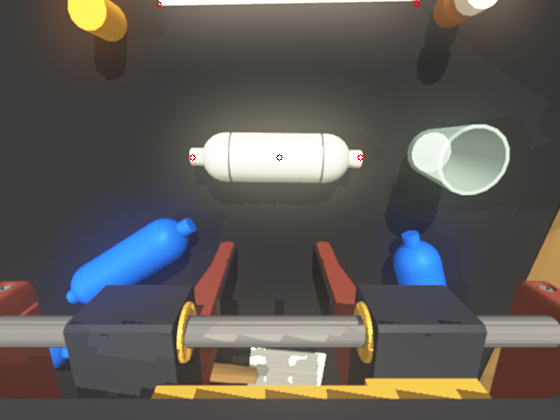

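The wrist view shows the steel cylinder spanning (190,157) to (363,157). It matches the predicted points, is parallel to the ramp edge and sits clear of the fingers. Descending behind it.

servo_tool(rows=[{"gripper": 0.5,"dx": 0.002,"dy": 0,"dz": 0.01,"ax": 0,"ay": 0,"az": 0},{"gripper": 0.5,"dx": 0.002,"dy": 0,"dz": 0.03,"ax": 0,"ay": 0,"az": 0},{"gripper": 0.5,"dx": 0.002,"dy": 0,"dz": 0.05,"ax": 0,"ay": 0.003,"az": 0},{"gripper": 0.5,"dx": 0.002,"dy": 0,"dz": 0.07,"ax": 0,"ay": 0.005,"az": 0},{"gripper": 0.5,"dx": 0.002,"dy": 0,"dz": 0.09,"ax": 0,"ay": 0.005,"az": 0},{"gripper": 0.5,"dx": 0.002,"dy": 0,"dz": 0.105,"ax": 0,"ay": 0.005,"az": 0},{"gripper": 0.5,"dx": 0.002,"dy": 0,"dz": 0.117,"ax": 0,"ay": 0.005,"az": 0},{"gripper": 0.5,"dx": 0.002,"dy": 0,"dz": 0.124,"ax": 0,"ay": 0.005,"az": 0},{"gripper": 0.5,"dx": 0.002,"dy": 0,"dz": 0.127,"ax": 0,"ay": 0.005,"az": 0},{"gripper": 0.5,"dx": 0.002,"dy": 0,"dz": 0.127,"ax": 0,"ay": 0.005,"az": 0}])

```text
t: 3.15
tool_pos: [0.5625, -0.1322, 0.0304]
tcp_rot: [[0.984, 0.178, -0.001], [0.178, -0.984, -0.0], [-0.001, -0.0, -1.0]]
ft_force: [0.0, 1.4, -0.6]
gripper_width: 0.499
```

```bash
python3 -c "
from h import *
shift(-.003,-.21,.030)"
```

```text
TCP cradle [-0.0031 -0.2557] z 0.0304 F [ 0.01  1.4  -0.63] t 3.15
shift [-0.     -0.0457  0.0004] rot [-0.      0.0009 -0.0027]
```

servo_tool(rows=[{"gripper": 0.5,"dx": 0,"dy": -0.003,"dz": 0,"ax": 0,"ay": 0,"az": -0.002},{"gripper": 0.5,"dx": 0,"dy": -0.006,"dz": 0,"ax": 0,"ay": 0,"az": -0.002},{"gripper": 0.5,"dx": 0,"dy": -0.009,"dz": 0,"ax": 0,"ay": 0,"az": -0.002},{"gripper": 0.5,"dx": 0,"dy": -0.012,"dz": 0,"ax": 0,"ay": 0,"az": -0.002},{"gripper": 0.5,"dx": 0,"dy": -0.015,"dz": 0,"ax": 0,"ay": 0,"az": -0.002},{"gripper": 0.5,"dx": 0,"dy": -0.018,"dz": 0,"ax": 0,"ay": 0,"az": -0.002},{"gripper": 0.5,"dx": 0,"dy": -0.021,"dz": 0,"ax": 0,"ay": 0,"az": -0.002},{"gripper": 0.5,"dx": 0,"dy": -0.024,"dz": 0,"ax": 0,"ay": 0,"az": -0.002},{"gripper": 0.5,"dx": 0,"dy": -0.027,"dz": 0,"ax": 0,"ay": 0,"az": -0.002},{"gripper": 0.5,"dx": 0,"dy": -0.03,"dz": 0,"ax": 0,"ay": 0,"az": -0.002}])

```text
t: 4.15
tool_pos: [0.5571, -0.1024, 0.0304]
tcp_rot: [[0.984, 0.18, -0.001], [0.18, -0.984, -0.0], [-0.001, -0.0, -1.0]]
ft_force: [0.3, -0.1, 0.4]
gripper_width: 0.501
```

```bash
cat > loc.py <<'E'
from h import *
import sys
s=observe();im=camera('top');K,T=model('top')
# search steel-coloured blob between the ramp and the spatula, above 22 mm plane
b=im.astype(int); m=((b.max(2)>70)&(np.ptp(b,axis=2)<40)).astype(np.uint8)
print("TCP cradle",np.round(incr(s["tool_pos"])[0],4),"z",round(s["tool_pos"][2],4),"F",np.round(s["ft_force"],2))
cv2.imwrite(sys.argv[1],cv2.resize(im[115:305,170:360],None,fx=3,fy=3,interpolation=cv2.INTER_CUBIC))
s=observe();im=camera('wrist');cv2.imwrite(sys.argv[1].replace('.png','_w.png'),im)
K,T=model('wrist',s);b=im.astype(int); m=((b.min(2)>110)&(np.ptp(b,axis=2)<50)).astype(np.uint8); m[260:]=0
for c in cv2.findContours(m,cv2.RETR_EXTERNAL,cv2.CHAIN_APPROX_NONE)[0]:
    if cv2.contourArea(c)>1500:
        w=incr(ray(c.reshape(-1,2),K,T,.022))*1000; x,y,ww,hh=cv2.boundingRect(c);print((x,y,ww,hh),cv2.minAreaRect(w.astype(np.float32)))
E
python3 loc.py pics/p1.png
```

```text
TCP cradle [-0.003  -0.2254] z 0.0304 F [ 0.32 -0.13  0.35]
(496, 192, 64, 68) ((131.68641662597656, -202.30563354492188), (32.672237396240234, 43.118682861328125), 14.889300346374512)
(119, 164, 312, 86) ((-2.781341552734375, -190.08580017089844), (162.76889038085938, 46.1190299987793), 0.05241117253899574)
```

servo_tool(rows=[{"gripper": 0.5,"dx": 0,"dy": -0.004,"dz": 0,"ax": 0,"ay": 0,"az": 0},{"gripper": 0.5,"dx": 0,"dy": -0.008,"dz": 0,"ax": 0,"ay": 0,"az": 0},{"gripper": 0.5,"dx": 0,"dy": -0.012,"dz": 0,"ax": 0,"ay": 0,"az": 0},{"gripper": 0.5,"dx": 0,"dy": -0.016,"dz": 0,"ax": 0,"ay": 0,"az": 0},{"gripper": 0.5,"dx": 0,"dy": -0.02,"dz": 0,"ax": 0,"ay": 0,"az": 0},{"gripper": 0.5,"dx": 0,"dy": -0.024,"dz": 0,"ax": 0,"ay": 0,"az": 0},{"gripper": 0.5,"dx": 0,"dy": -0.028,"dz": 0,"ax": 0,"ay": 0,"az": 0},{"gripper": 0.5,"dx": 0,"dy": -0.032,"dz": 0,"ax": 0,"ay": 0,"az": 0},{"gripper": 0.5,"dx": 0,"dy": -0.036,"dz": 0,"ax": 0,"ay": 0,"az": 0},{"gripper": 0.5,"dx": 0,"dy": -0.04,"dz": 0,"ax": 0,"ay": 0,"az": 0}])

```text
t: 5.25
tool_pos: [0.5498, -0.0626, 0.0304]
tcp_rot: [[0.984, 0.18, -0.001], [0.18, -0.984, 0.0], [-0.001, -0.0, -1.0]]
ft_force: [0.5, -0.9, -0.3]
gripper_width: 0.501
```

```bash
python3 loc.py pics/p2.png
```

```text
TCP cradle [-0.003  -0.1849] z 0.0304 F [ 0.46 -0.9  -0.27]
(120, 165, 311, 84) ((-2.7862701416015625, -149.41058349609375), (162.52249145507812, 45.0374641418457), 0.08144733309745789)
(64, 0, 468, 74) ((6.9022216796875, -69.96436309814453), (203.03634643554688, 29.174800872802734), 0.007890220731496811)
```

servo_tool(rows=[{"gripper": 0.5,"dx": 0,"dy": -0.004,"dz": 0,"ax": 0,"ay": 0,"az": 0},{"gripper": 0.5,"dx": 0,"dy": -0.008,"dz": 0,"ax": 0,"ay": 0,"az": 0},{"gripper": 0.5,"dx": 0,"dy": -0.012,"dz": 0,"ax": 0,"ay": 0,"az": 0},{"gripper": 0.5,"dx": 0,"dy": -0.016,"dz": 0,"ax": 0,"ay": 0,"az": 0},{"gripper": 0.5,"dx": 0,"dy": -0.02,"dz": 0,"ax": 0,"ay": 0,"az": 0},{"gripper": 0.5,"dx": 0,"dy": -0.024,"dz": 0,"ax": 0,"ay": 0,"az": 0},{"gripper": 0.5,"dx": 0,"dy": -0.028,"dz": 0,"ax": 0,"ay": 0,"az": 0},{"gripper": 0.5,"dx": 0,"dy": -0.032,"dz": 0,"ax": 0,"ay": 0,"az": 0},{"gripper": 0.5,"dx": 0,"dy": -0.036,"dz": 0,"ax": 0,"ay": 0,"az": 0},{"gripper": 0.5,"dx": 0,"dy": -0.04,"dz": 0,"ax": 0,"ay": 0,"az": 0}])

```text
t: 6.35
tool_pos: [0.5425, -0.0227, 0.0304]
tcp_rot: [[0.984, 0.181, -0.001], [0.181, -0.984, 0.0], [-0.001, -0.001, -1.0]]
ft_force: [0.4, -0.7, 1.0]
gripper_width: 0.5
```

servo_tool(rows=[{"gripper": 0.5,"dx": 0,"dy": -0.003,"dz": 0,"ax": 0,"ay": 0,"az": 0},{"gripper": 0.5,"dx": 0,"dy": -0.006,"dz": 0,"ax": 0,"ay": 0,"az": 0},{"gripper": 0.5,"dx": 0,"dy": -0.009,"dz": 0,"ax": 0,"ay": 0,"az": 0},{"gripper": 0.5,"dx": 0,"dy": -0.012,"dz": 0,"ax": 0,"ay": 0,"az": 0},{"gripper": 0.5,"dx": 0,"dy": -0.015,"dz": 0,"ax": 0,"ay": 0,"az": 0},{"gripper": 0.5,"dx": 0,"dy": -0.018,"dz": 0,"ax": 0,"ay": 0,"az": 0},{"gripper": 0.5,"dx": 0,"dy": -0.021,"dz": 0,"ax": 0,"ay": 0,"az": 0},{"gripper": 0.5,"dx": 0,"dy": -0.024,"dz": 0,"ax": 0,"ay": 0,"az": 0},{"gripper": 0.5,"dx": 0,"dy": -0.027,"dz": 0,"ax": 0,"ay": 0,"az": 0},{"gripper": 0.5,"dx": 0,"dy": -0.03,"dz": 0,"ax": 0,"ay": 0,"az": 0}])

```text
t: 7.35
tool_pos: [0.5374, 0.0064, 0.0308]
tcp_rot: [[0.984, 0.181, -0.0], [0.181, -0.984, -0.001], [-0.0, 0.001, -1.0]]
ft_force: [0.2, -4.7, 3.2]
gripper_width: 0.497
```

```bash
python3 loc.py pics/p3.png
```

```text
TCP cradle [-0.0028 -0.1148] z 0.0308 F [ 0.18 -4.69  3.21]
(54, 0, 468, 252) ((6.8858184814453125, -44.617095947265625), (211.41661071777344, 118.62566375732422), 0.036840587854385376)
```

View pics/p3_w.png

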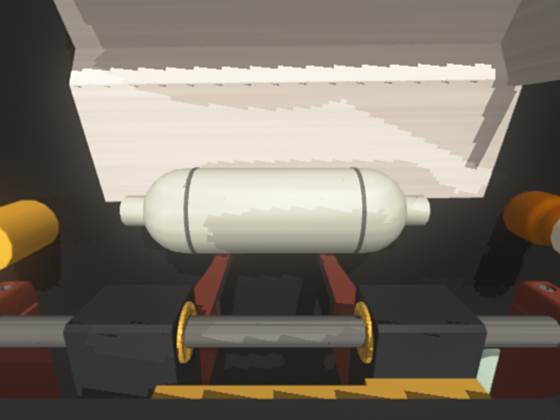

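The cylinder is at the ramp foot, parallel to it. Its barrel runs from (145,210) to (405,210) and both red fingertips bear on it evenly. Now pushing up the ramp while raising the tool along the slope.

servo_tool(rows=[{"gripper": 0.5,"dx": 0,"dy": -0.003,"dz": -0.0005,"ax": 0,"ay": 0,"az": 0},{"gripper": 0.5,"dx": 0,"dy": -0.006,"dz": -0.001,"ax": 0,"ay": 0,"az": 0},{"gripper": 0.5,"dx": 0,"dy": -0.009,"dz": -0.0015,"ax": 0,"ay": 0,"az": 0},{"gripper": 0.5,"dx": 0,"dy": -0.012,"dz": -0.002,"ax": 0,"ay": 0,"az": 0},{"gripper": 0.5,"dx": 0,"dy": -0.015,"dz": -0.0025,"ax": 0,"ay": 0,"az": 0},{"gripper": 0.5,"dx": 0,"dy": -0.018,"dz": -0.003,"ax": 0,"ay": 0,"az": 0},{"gripper": 0.5,"dx": 0,"dy": -0.021,"dz": -0.0035,"ax": 0,"ay": 0,"az": 0},{"gripper": 0.5,"dx": 0,"dy": -0.024,"dz": -0.004,"ax": 0,"ay": 0,"az": 0},{"gripper": 0.5,"dx": 0,"dy": -0.027,"dz": -0.0045,"ax": 0,"ay": 0,"az": 0},{"gripper": 0.5,"dx": 0,"dy": -0.03,"dz": -0.005,"ax": 0,"ay": 0,"az": 0}])

```text
t: 8.45
tool_pos: [0.5318, 0.0365, 0.0358]
tcp_rot: [[0.983, 0.181, -0.0], [0.181, -0.983, -0.0], [-0.0, 0.0, -1.0]]
ft_force: [0.6, -3.9, 2.8]
gripper_width: 0.503
```

```bash
python3 loc.py pics/p4.png
```

```text
TCP cradle [-0.0028 -0.0842] z 0.0358 F [ 0.62 -3.88  2.76]
(68, 52, 433, 201) ((6.4847869873046875, -24.274433135986328), (212.50302124023438, 101.56929016113281), 1.1908965110778809)
(5, 0, 555, 37) ((0.75689697265625, 41.06084442138672), (254.27464294433594, 14.208046913146973), 0.605394184589386)
```

servo_tool(rows=[{"gripper": 0.5,"dx": 0,"dy": -0.003,"dz": -0.0005,"ax": 0,"ay": 0,"az": 0},{"gripper": 0.5,"dx": 0,"dy": -0.006,"dz": -0.001,"ax": 0,"ay": 0,"az": 0},{"gripper": 0.5,"dx": 0,"dy": -0.009,"dz": -0.0015,"ax": 0,"ay": 0,"az": 0},{"gripper": 0.5,"dx": 0,"dy": -0.012,"dz": -0.002,"ax": 0,"ay": 0,"az": 0},{"gripper": 0.5,"dx": 0,"dy": -0.015,"dz": -0.0025,"ax": 0,"ay": 0,"az": 0},{"gripper": 0.5,"dx": 0,"dy": -0.018,"dz": -0.003,"ax": 0,"ay": 0,"az": 0},{"gripper": 0.5,"dx": 0,"dy": -0.021,"dz": -0.0035,"ax": 0,"ay": 0,"az": 0},{"gripper": 0.5,"dx": 0,"dy": -0.024,"dz": -0.004,"ax": 0,"ay": 0,"az": 0},{"gripper": 0.5,"dx": 0,"dy": -0.026,"dz": -0.004,"ax": 0,"ay": 0,"az": 0},{"gripper": 0.5,"dx": 0,"dy": -0.028,"dz": -0.004,"ax": 0,"ay": 0,"az": 0}])

```text
t: 9.55
tool_pos: [0.5266, 0.0648, 0.0397]
tcp_rot: [[0.983, 0.181, -0.001], [0.181, -0.983, 0.001], [-0.001, -0.001, -1.0]]
ft_force: [0.4, -2.8, 1.0]
gripper_width: 0.496
```

servo_tool(rows=[{"gripper": 0.5,"dx": 0,"dy": -0.0015,"dz": 0,"ax": 0,"ay": 0,"az": 0},{"gripper": 0.5,"dx": 0,"dy": -0.003,"dz": 0,"ax": 0,"ay": 0,"az": 0},{"gripper": 0.5,"dx": 0,"dy": -0.0045,"dz": 0,"ax": 0,"ay": 0,"az": 0},{"gripper": 0.5,"dx": 0,"dy": -0.006,"dz": 0,"ax": 0,"ay": 0,"az": 0},{"gripper": 0.5,"dx": 0,"dy": -0.0075,"dz": 0,"ax": 0,"ay": 0,"az": 0},{"gripper": 0.5,"dx": 0,"dy": -0.009,"dz": 0,"ax": 0,"ay": 0,"az": 0},{"gripper": 0.5,"dx": 0,"dy": -0.0105,"dz": 0,"ax": 0,"ay": 0,"az": 0},{"gripper": 0.5,"dx": 0,"dy": -0.012,"dz": 0,"ax": 0,"ay": 0,"az": 0},{"gripper": 0.5,"dx": 0,"dy": -0.0135,"dz": 0,"ax": 0,"ay": 0,"az": 0},{"gripper": 0.5,"dx": 0,"dy": -0.015,"dz": 0,"ax": 0,"ay": 0,"az": 0}])

```text
t: 10.55
tool_pos: [0.5239, 0.0797, 0.0397]
tcp_rot: [[0.983, 0.181, -0.001], [0.181, -0.983, 0.001], [-0.0, -0.001, -1.0]]
ft_force: [0.7, -1.0, 0.1]
gripper_width: 0.499
```

```bash
python3 loc.py pics/p5.png
```

```text
TCP cradle [-0.0029 -0.0402] z 0.0397 F [ 0.67 -0.96  0.06]
(97, 165, 215, 95) ((-40.469730377197266, -11.329418182373047), (117.50952911376953, 54.7110710144043), 0.13338296115398407)
(188, 162, 175, 71) ((-2.9342498779296875, -2.036569595336914), (95.55464172363281, 38.56825256347656), 0.796125054359436)
(39, 74, 521, 186) ((9.624717712402344, 11.010101318359375), (270.37213134765625, 99.15679931640625), 0.13339605927467346)
```

View pics/p5_w.png

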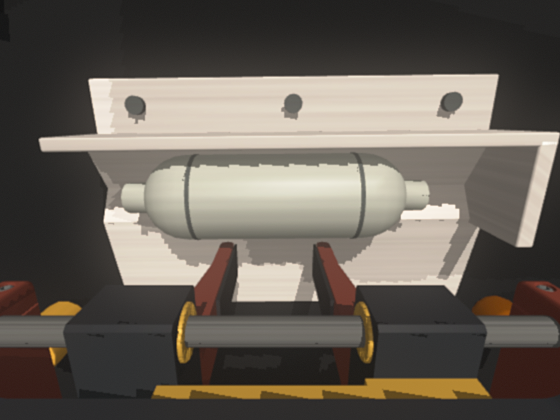

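The cylinder has dropped into the V, with necks at (121,197) and (429,195), parallel to the lip. The fingertips are now clear of it. Next: retract, lift, and go to the open -x end with the gripper shut.

servo_tool(rows=[{"gripper": 0.5,"dx": 0,"dy": 0.01,"dz": -0.01,"ax": 0,"ay": 0,"az": 0},{"gripper": 0.5,"dx": 0,"dy": 0.02,"dz": -0.03,"ax": 0,"ay": 0,"az": 0},{"gripper": 0.5,"dx": 0,"dy": 0.02,"dz": -0.06,"ax": 0,"ay": 0,"az": 0},{"gripper": 1,"dx": -0.01,"dy": 0.02,"dz": -0.09,"ax": 0,"ay": 0,"az": 0},{"gripper": 1,"dx": -0.04,"dy": 0.01,"dz": -0.1,"ax": 0,"ay": 0,"az": 0},{"gripper": 1,"dx": -0.08,"dy": -0.01,"dz": -0.1,"ax": 0,"ay": 0,"az": 0},{"gripper": 1,"dx": -0.11,"dy": -0.03,"dz": -0.1,"ax": 0,"ay": 0,"az": 0},{"gripper": 1,"dx": -0.12,"dy": -0.04,"dz": -0.1,"ax": 0,"ay": 0,"az": 0},{"gripper": 1,"dx": -0.12,"dy": -0.04,"dz": -0.1,"ax": 0,"ay": 0,"az": 0},{"gripper": 1,"dx": -0.12,"dy": -0.04,"dz": -0.1,"ax": 0,"ay": 0,"az": 0}])

```text
t: 11.65
tool_pos: [0.3995, 0.097, 0.1403]
tcp_rot: [[0.983, 0.182, 0.001], [0.182, -0.983, 0.0], [0.001, -0.0, -1.0]]
ft_force: [0.4, -0.9, 0.1]
gripper_width: 0.007
```

Run:
```python
from h import *
shift(-.118,0,.038)
im=camera('top');K,T=model('top')
for P in ([-.080,0,.0284],[-.003,0,.0284],[.074,0,.0284],[.11,0,.0284]):
    u=proj(np.r_[O+P[0]*UX+P[1]*UY,P[2]],K,T)[0]; print(u); cv2.circle(im,tuple(int(round(v)) for v in u),1,(0,0,255),-1)
cv2.imwrite('pics/t6.png',cv2.resize(im[135:285,190:340],None,fx=4,fy=4,interpolation=cv2.INTER_CUBIC))
```

```text
TCP cradle [-0.122  -0.0008] z 0.1403 F [ 0.41 -0.91  0.06] t 11.65
shift [ 0.0039 -0.0008  0.1023] rot [-0.0003 -0.001   0.0014]
[241.64259513 243.66175962]
[235.85254093 213.48333129]
[230.14996338 183.76084136]
[227.51327552 170.01812105]
```

View pics/t6.png

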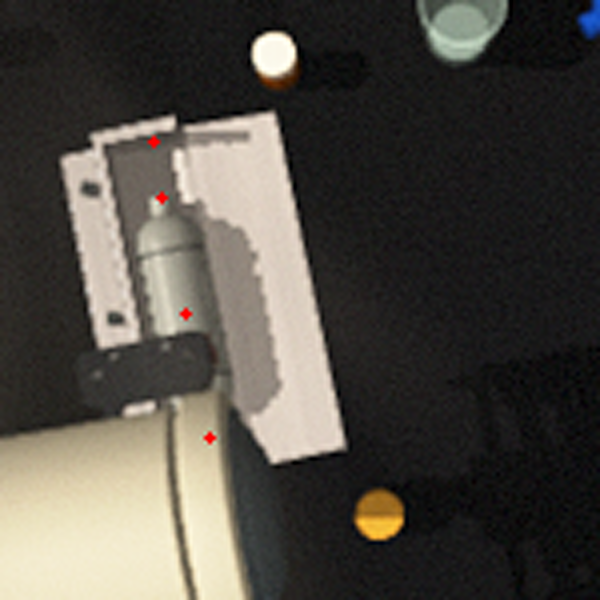

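The cylinder rests in the V, with its far neck at crop (157,203), slightly short of the stop at (153,140). Its barrel is on the predicted line, and the vial and weight have not moved. Lowering behind the near neck.

servo_tool(rows=[{"gripper": 1,"dx": 0.002,"dy": -0.001,"dz": 0.015,"ax": 0,"ay": 0,"az": 0},{"gripper": 1,"dx": 0.004,"dy": -0.002,"dz": 0.035,"ax": 0,"ay": 0,"az": 0},{"gripper": 1,"dx": 0.004,"dy": -0.002,"dz": 0.055,"ax": 0,"ay": 0,"az": 0},{"gripper": 1,"dx": 0.004,"dy": -0.002,"dz": 0.07,"ax": 0,"ay": 0,"az": 0},{"gripper": 1,"dx": 0.004,"dy": -0.002,"dz": 0.082,"ax": 0,"ay": 0,"az": 0},{"gripper": 1,"dx": 0.004,"dy": -0.002,"dz": 0.092,"ax": 0,"ay": 0,"az": 0},{"gripper": 1,"dx": 0.004,"dy": -0.002,"dz": 0.098,"ax": 0,"ay": 0,"az": 0},{"gripper": 1,"dx": 0.004,"dy": -0.002,"dz": 0.102,"ax": 0,"ay": 0,"az": 0},{"gripper": 1,"dx": 0.004,"dy": -0.002,"dz": 0.102,"ax": 0,"ay": 0,"az": 0},{"gripper": 1,"dx": 0.004,"dy": -0.002,"dz": 0.102,"ax": 0,"ay": 0,"az": 0}])

```text
t: 12.7
tool_pos: [0.4035, 0.0996, 0.0386]
tcp_rot: [[0.983, 0.181, 0.001], [0.181, -0.983, 0.001], [0.001, -0.0, -1.0]]
ft_force: [0.6, -0.1, -0.1]
gripper_width: 0.007
```

Run:
```python
from h import *
shift(-.0945,0.001,.038)
```

```text
TCP cradle [-0.1176  0.0011] z 0.0386 F [ 0.58 -0.06 -0.06] t 12.7
shift [0.0231 0.0001 0.0007] rot [-0.0004 -0.0011  0.001 ]
```

servo_tool(rows=[{"gripper": 1,"dx": 0.004,"dy": 0,"dz": 0,"ax": 0,"ay": 0,"az": 0},{"gripper": 1,"dx": 0.008,"dy": 0,"dz": 0,"ax": 0,"ay": 0,"az": 0},{"gripper": 1,"dx": 0.012,"dy": 0,"dz": 0,"ax": 0,"ay": 0,"az": 0},{"gripper": 1,"dx": 0.016,"dy": 0,"dz": 0,"ax": 0,"ay": 0,"az": 0},{"gripper": 1,"dx": 0.02,"dy": 0,"dz": 0,"ax": 0,"ay": 0,"az": 0},{"gripper": 1,"dx": 0.023,"dy": 0,"dz": 0,"ax": 0,"ay": 0,"az": 0},{"gripper": 1,"dx": 0.026,"dy": 0,"dz": 0,"ax": 0,"ay": 0,"az": 0},{"gripper": 1,"dx": 0.029,"dy": 0,"dz": 0,"ax": 0,"ay": 0,"az": 0},{"gripper": 1,"dx": 0.032,"dy": 0,"dz": 0,"ax": 0,"ay": 0,"az": 0},{"gripper": 1,"dx": 0.035,"dy": 0,"dz": 0,"ax": 0,"ay": 0,"az": 0}])

```text
t: 13.7
tool_pos: [0.4377, 0.106, 0.0386]
tcp_rot: [[0.983, 0.182, -0.0], [0.182, -0.983, 0.0], [-0.0, -0.0, -1.0]]
ft_force: [-2.3, -0.9, 0.9]
gripper_width: 0.005
```

Run:
```python
from h import *
shift(-.0575,0.001,.038)
im=camera('scene');K,T=model('scene');u=proj(np.r_[O,.028],K,T)[0];print(u)
x,y=int(u[0])-90,int(u[1])-65
cv2.imwrite('pics/s7.png',cv2.resize(im[y:y+130,x:x+180],None,fx=4,fy=4,interpolation=cv2.INTER_CUBIC))
```

```text
TCP cradle [-0.0828  0.0012] z 0.0386 F [-2.32 -0.9   0.89] t 13.7
shift [0.0253 0.0002 0.0006] rot [-0.0004  0.      0.001 ]
[300.85031338 247.00159909]
```

View pics/s7.png

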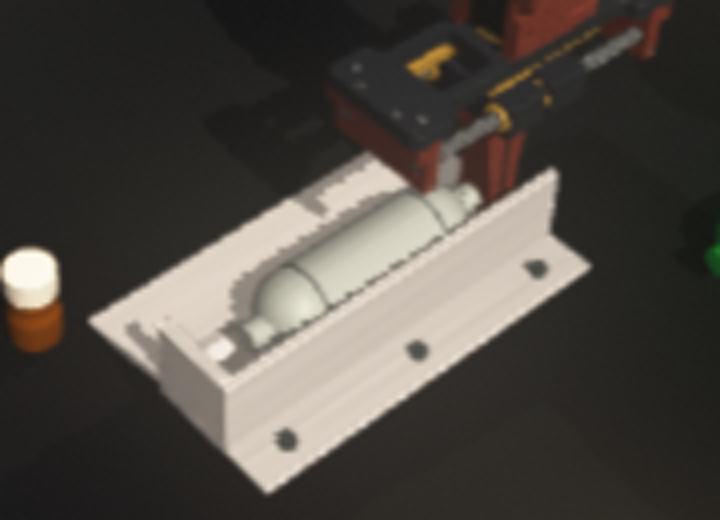

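The closed fingertips push the neck at crop (470,195), and the far neck at (260,330) is nearing the stop at about (215,350). Continuing, slowing at the end.

servo_tool(rows=[{"gripper": 1,"dx": 0.003,"dy": 0,"dz": 0,"ax": 0,"ay": 0,"az": 0},{"gripper": 1,"dx": 0.006,"dy": 0,"dz": 0,"ax": 0,"ay": 0,"az": 0},{"gripper": 1,"dx": 0.009,"dy": 0,"dz": 0,"ax": 0,"ay": 0,"az": 0},{"gripper": 1,"dx": 0.012,"dy": 0,"dz": 0,"ax": 0,"ay": 0,"az": 0},{"gripper": 1,"dx": 0.014,"dy": 0,"dz": 0,"ax": 0,"ay": 0,"az": 0},{"gripper": 1,"dx": 0.016,"dy": 0,"dz": 0,"ax": 0,"ay": 0,"az": 0},{"gripper": 1,"dx": 0.018,"dy": 0,"dz": 0,"ax": 0,"ay": 0,"az": 0},{"gripper": 1,"dx": 0.019,"dy": 0,"dz": 0,"ax": 0,"ay": 0,"az": 0},{"gripper": 1,"dx": 0.02,"dy": 0,"dz": 0,"ax": 0,"ay": 0,"az": 0},{"gripper": 1,"dx": 0.021,"dy": 0,"dz": 0,"ax": 0,"ay": 0,"az": 0}])

```text
t: 14.75
tool_pos: [0.4589, 0.1099, 0.0386]
tcp_rot: [[0.983, 0.181, 0.001], [0.181, -0.983, 0.001], [0.001, -0.001, -1.0]]
ft_force: [-2.3, 0.4, 0.7]
gripper_width: 0.006
```

servo_tool(rows=[{"gripper": 1,"dx": 0.0003,"dy": 0,"dz": 0,"ax": 0,"ay": 0,"az": 0},{"gripper": 1,"dx": 0.0006,"dy": 0,"dz": 0,"ax": 0,"ay": 0,"az": 0},{"gripper": 1,"dx": 0.0009,"dy": 0,"dz": 0,"ax": 0,"ay": 0,"az": 0},{"gripper": 1,"dx": 0.0012,"dy": 0,"dz": 0,"ax": 0,"ay": 0,"az": 0},{"gripper": 1,"dx": 0.0015,"dy": 0,"dz": 0,"ax": 0,"ay": 0,"az": 0},{"gripper": 1,"dx": 0.0018,"dy": 0,"dz": 0,"ax": 0,"ay": 0,"az": 0},{"gripper": 1,"dx": 0.0021,"dy": 0,"dz": 0,"ax": 0,"ay": 0,"az": 0},{"gripper": 1,"dx": 0.0024,"dy": 0,"dz": 0,"ax": 0,"ay": 0,"az": 0},{"gripper": 1,"dx": 0.0027,"dy": 0,"dz": 0,"ax": 0,"ay": 0,"az": 0},{"gripper": 1,"dx": 0.003,"dy": 0,"dz": 0,"ax": 0,"ay": 0,"az": 0}])

```text
t: 15.75
tool_pos: [0.4619, 0.1105, 0.0386]
tcp_rot: [[0.983, 0.182, 0.001], [0.182, -0.983, 0.001], [0.001, -0.001, -1.0]]
ft_force: [-3.2, 0.5, 1.1]
gripper_width: 0.007
```

Run:
```python
from h import *
shift(-.0575,0.001,.038)
```

```text
TCP cradle [-0.0583  0.0012] z 0.0386 F [-3.17  0.53  1.13] t 15.75
shift [0.0008 0.0002 0.0006] rot [-0.0005 -0.0008  0.001 ]
```

Sliding force only so far, with no contact yet. Creeping on.

servo_tool(rows=[{"gripper": 1,"dx": 0.0002,"dy": 0,"dz": 0,"ax": 0,"ay": 0,"az": 0},{"gripper": 1,"dx": 0.0004,"dy": 0,"dz": 0,"ax": 0,"ay": 0,"az": 0},{"gripper": 1,"dx": 0.0006,"dy": 0,"dz": 0,"ax": 0,"ay": 0,"az": 0},{"gripper": 1,"dx": 0.0008,"dy": 0,"dz": 0,"ax": 0,"ay": 0,"az": 0},{"gripper": 1,"dx": 0.001,"dy": 0,"dz": 0,"ax": 0,"ay": 0,"az": 0},{"gripper": 1,"dx": 0.0012,"dy": 0,"dz": 0,"ax": 0,"ay": 0,"az": 0},{"gripper": 1,"dx": 0.0014,"dy": 0,"dz": 0,"ax": 0,"ay": 0,"az": 0},{"gripper": 1,"dx": 0.0016,"dy": 0,"dz": 0,"ax": 0,"ay": 0,"az": 0},{"gripper": 1,"dx": 0.0018,"dy": 0,"dz": 0,"ax": 0,"ay": 0,"az": 0},{"gripper": 1,"dx": 0.002,"dy": 0,"dz": 0,"ax": 0,"ay": 0,"az": 0}])

```text
t: 16.75
tool_pos: [0.4639, 0.1108, 0.0386]
tcp_rot: [[0.983, 0.182, 0.001], [0.182, -0.983, 0.001], [0.001, -0.001, -1.0]]
ft_force: [-3.1, 0.2, 0.6]
gripper_width: 0.006
```

Run:
```python
from h import *
shift(-.0575,0.001,.038)
im=camera('top')
cv2.imwrite('pics/t8.png',cv2.resize(im[150:225,200:300],None,fx=7,fy=7,interpolation=cv2.INTER_CUBIC))
```

```text
TCP cradle [-0.0562  0.0012] z 0.0386 F [-3.07  0.2   0.63] t 16.75
shift [-0.0013  0.0002  0.0006] rot [-0.0005 -0.0009  0.001 ]
```

View pics/t8.png

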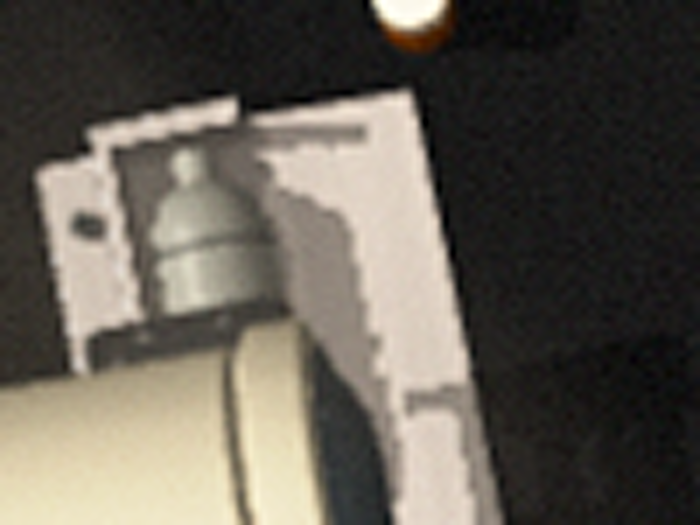

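The far neck's end at (185,150) still shows a few mm of gap to the stop at about (185,128). Creeping on until the force rises.

servo_tool(rows=[{"gripper": 1,"dx": 0.0003,"dy": 0,"dz": 0,"ax": 0,"ay": 0,"az": 0},{"gripper": 1,"dx": 0.0006,"dy": 0,"dz": 0,"ax": 0,"ay": 0,"az": 0},{"gripper": 1,"dx": 0.0009,"dy": 0,"dz": 0,"ax": 0,"ay": 0,"az": 0},{"gripper": 1,"dx": 0.0012,"dy": 0,"dz": 0,"ax": 0,"ay": 0,"az": 0},{"gripper": 1,"dx": 0.0014,"dy": 0,"dz": 0,"ax": 0,"ay": 0,"az": 0},{"gripper": 1,"dx": 0.0016,"dy": 0,"dz": 0,"ax": 0,"ay": 0,"az": 0},{"gripper": 1,"dx": 0.0018,"dy": 0,"dz": 0,"ax": 0,"ay": 0,"az": 0},{"gripper": 1,"dx": 0.002,"dy": 0,"dz": 0,"ax": 0,"ay": 0,"az": 0},{"gripper": 1,"dx": 0.002,"dy": 0,"dz": 0,"ax": 0,"ay": 0,"az": 0},{"gripper": 1,"dx": 0.002,"dy": 0,"dz": 0,"ax": 0,"ay": 0,"az": 0}])

```text
t: 17.8
tool_pos: [0.4659, 0.1112, 0.0386]
tcp_rot: [[0.983, 0.181, 0.001], [0.181, -0.983, 0.001], [0.001, -0.001, -1.0]]
ft_force: [-2.3, -0.1, 0.2]
gripper_width: 0.004
```

servo_tool(rows=[{"gripper": 1,"dx": 0.0003,"dy": 0,"dz": 0,"ax": 0,"ay": 0,"az": 0},{"gripper": 1,"dx": 0.0006,"dy": 0,"dz": 0,"ax": 0,"ay": 0,"az": 0},{"gripper": 1,"dx": 0.0009,"dy": 0,"dz": 0,"ax": 0,"ay": 0,"az": 0},{"gripper": 1,"dx": 0.0012,"dy": 0,"dz": 0,"ax": 0,"ay": 0,"az": 0},{"gripper": 1,"dx": 0.0014,"dy": 0,"dz": 0,"ax": 0,"ay": 0,"az": 0},{"gripper": 1,"dx": 0.0016,"dy": 0,"dz": 0,"ax": 0,"ay": 0,"az": 0},{"gripper": 1,"dx": 0.0018,"dy": 0,"dz": 0,"ax": 0,"ay": 0,"az": 0},{"gripper": 1,"dx": 0.002,"dy": 0,"dz": 0,"ax": 0,"ay": 0,"az": 0},{"gripper": 1,"dx": 0.002,"dy": 0,"dz": 0,"ax": 0,"ay": 0,"az": 0},{"gripper": 1,"dx": 0.002,"dy": 0,"dz": 0,"ax": 0,"ay": 0,"az": 0}])

```text
t: 18.8
tool_pos: [0.4678, 0.1116, 0.0386]
tcp_rot: [[0.983, 0.182, 0.001], [0.182, -0.983, 0.001], [0.001, -0.001, -1.0]]
ft_force: [-3.6, 0.0, 0.2]
gripper_width: 0.002
```

servo_tool(rows=[{"gripper": 1,"dx": 0.0003,"dy": 0,"dz": 0,"ax": 0,"ay": 0,"az": 0},{"gripper": 1,"dx": 0.0006,"dy": 0,"dz": 0,"ax": 0,"ay": 0,"az": 0},{"gripper": 1,"dx": 0.0009,"dy": 0,"dz": 0,"ax": 0,"ay": 0,"az": 0},{"gripper": 1,"dx": 0.0012,"dy": 0,"dz": 0,"ax": 0,"ay": 0,"az": 0},{"gripper": 1,"dx": 0.0014,"dy": 0,"dz": 0,"ax": 0,"ay": 0,"az": 0},{"gripper": 1,"dx": 0.0016,"dy": 0,"dz": 0,"ax": 0,"ay": 0,"az": 0},{"gripper": 1,"dx": 0.0018,"dy": 0,"dz": 0,"ax": 0,"ay": 0,"az": 0},{"gripper": 1,"dx": 0.002,"dy": 0,"dz": 0,"ax": 0,"ay": 0,"az": 0},{"gripper": 1,"dx": 0.002,"dy": 0,"dz": 0,"ax": 0,"ay": 0,"az": 0},{"gripper": 1,"dx": 0.002,"dy": 0,"dz": 0,"ax": 0,"ay": 0,"az": 0}])

```text
t: 19.8
tool_pos: [0.4679, 0.1117, 0.0384]
tcp_rot: [[0.983, 0.182, -0.004], [0.182, -0.983, -0.0], [-0.004, -0.001, -1.0]]
ft_force: [-11.5, -2.0, 6.0]
gripper_width: 0.003
```

The tool has stalled and the force rose to 11.7 N, so the cylinder is home. Withdrawing straight back, then up.

servo_tool(rows=[{"gripper": 1,"dx": -0.001,"dy": 0,"dz": 0,"ax": 0,"ay": 0,"az": 0},{"gripper": 1,"dx": -0.003,"dy": 0,"dz": 0,"ax": 0,"ay": 0,"az": 0},{"gripper": 1,"dx": -0.008,"dy": 0,"dz": 0,"ax": 0,"ay": 0,"az": 0},{"gripper": 1,"dx": -0.018,"dy": 0,"dz": 0,"ax": 0,"ay": 0,"az": 0},{"gripper": 1,"dx": -0.03,"dy": 0,"dz": 0,"ax": 0,"ay": 0,"az": 0},{"gripper": 1,"dx": -0.035,"dy": 0,"dz": -0.02,"ax": 0,"ay": 0,"az": 0},{"gripper": 1,"dx": -0.035,"dy": 0,"dz": -0.05,"ax": 0,"ay": 0,"az": 0},{"gripper": 1,"dx": -0.035,"dy": 0,"dz": -0.09,"ax": 0,"ay": 0,"az": 0},{"gripper": 1,"dx": -0.06,"dy": 0,"dz": -0.13,"ax": 0,"ay": 0,"az": 0},{"gripper": 1,"dx": -0.08,"dy": 0,"dz": -0.15,"ax": 0,"ay": 0,"az": 0}])

```text
t: 20.8
tool_pos: [0.3895, 0.0971, 0.1925]
tcp_rot: [[0.983, 0.182, 0.001], [0.182, -0.983, 0.001], [0.001, -0.0, -1.0]]
ft_force: [0.9, -0.1, 1.3]
gripper_width: 0.005
```

servo_tool(rows=[{"gripper": 1,"dx": -0.02,"dy": 0,"dz": 0,"ax": 0,"ay": 0,"az": 0},{"gripper": 1,"dx": -0.02,"dy": 0.04,"dz": 0,"ax": 0,"ay": 0,"az": 0},{"gripper": 1,"dx": -0.02,"dy": 0.08,"dz": 0,"ax": 0,"ay": 0,"az": 0},{"gripper": 1,"dx": -0.02,"dy": 0.12,"dz": 0,"ax": 0,"ay": 0,"az": 0},{"gripper": 1,"dx": -0.02,"dy": 0.16,"dz": 0,"ax": 0,"ay": 0,"az": 0},{"gripper": 1,"dx": -0.02,"dy": 0.19,"dz": 0,"ax": 0,"ay": 0,"az": 0},{"gripper": 1,"dx": -0.02,"dy": 0.2,"dz": 0,"ax": 0,"ay": 0,"az": 0},{"gripper": 1,"dx": -0.02,"dy": 0.2,"dz": 0,"ax": 0,"ay": 0,"az": 0},{"gripper": 1,"dx": -0.02,"dy": 0.2,"dz": 0,"ax": 0,"ay": 0,"az": 0},{"gripper": 1,"dx": -0.02,"dy": 0.2,"dz": 0,"ax": 0,"ay": 0,"az": 0}])

```text
t: 21.8
tool_pos: [0.4061, -0.102, 0.1926]
tcp_rot: [[0.983, 0.183, 0.001], [0.183, -0.983, 0.001], [0.001, -0.001, -1.0]]
ft_force: [-0.3, 0.4, -0.9]
gripper_width: 0.004
```

Run:
```python
from h import *
im=camera('top');K,T=model('top')
for P in ([-.044,0,.0284],[.033,0,.0284],[.110,0,.0284]):
    print(proj(np.r_[O+P[0]*UX+P[1]*UY,P[2]],K,T)[0])
a=cv2.resize(im[150:270,200:300],None,fx=4,fy=4,interpolation=cv2.INTER_CUBIC)
im=camera('scene');b=cv2.resize(im[190:310,220:320],None,fx=4,fy=4,interpolation=cv2.INTER_CUBIC)
cv2.imwrite('pics/fin.png',np.hstack([a,b])); s=observe();print(s["tool_pos"],s["ft_force"])
```

```text
[238.9245408 229.4949479]
[233.1756335  199.53098193]
[227.51327552 170.01812105]
[ 0.40621339 -0.10216134  0.19258098] [ 0.21413816 -0.2049202   0.66650148]
```

View pics/fin.png

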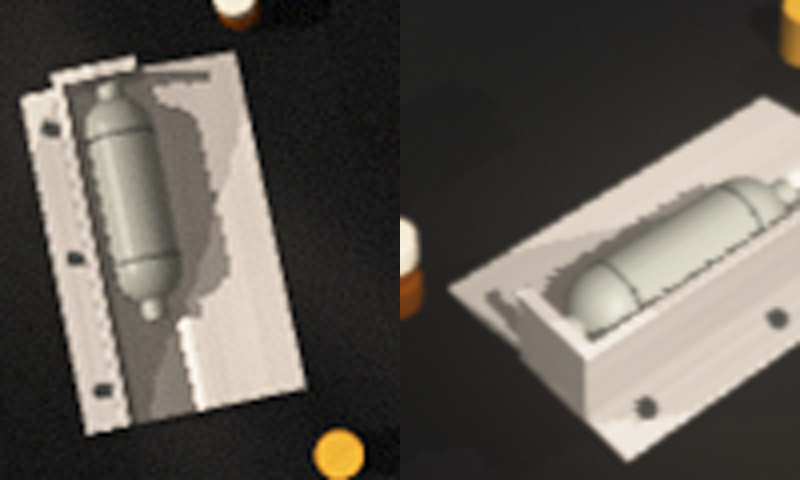

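The far neck is at crop (108,83), about px (227,170.7), against a predicted home position of (227.5,170.0). The near neck is at about (237.7,229.5) against (238.9,229.5). The cylinder is home and lying in the V, and the scene view shows the neck at the stop.

```bash
python3 -c "
from workcell import *
print(sign_off())"
```

```text
the job is handed in; nothing more can be done
None
```

I rolled the steel cylinder up the ramp with the half-open fingertips and over the lip into the V. I then pushed it by its neck with the closed fingers until it met the end stop, and withdrew. The job was handed in at about 22 s; it returned no verdict.

- **Seating:** at the stop the tool stalled and the force rose from about 3 N to about 12 N. In the last top picture both necks are within about 1 pixel (2–3 mm) of the predicted home position. The scene view shows the neck at the stop.
- **Robot clear:** it stood well away from everything, and the force reading was near zero.
- **Bystanders:** the vial and weight look unmoved in the last picture. I did not check the other bystanders again after the start, but the arm never went near them at low height.
- **Disagreement:** the stop came about 5 mm further along than I had reckoned. I put that down to the fingers being thinner at the tip than I assumed, and the pictures agree with the cylinder being home.
- **Not measured:** I did not measure the cylinder's roll angle. It rolled about 0.19 m before the lip, over a full turn, so I inferred that it passed the half-turn step.

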